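# Run the wing nut onto the brush holder's stud

### The arm

A 7-joint arm with a two-finger parallel gripper is mounted at the origin on the work surface. World frame = base frame: x ahead of the robot, y to its left, z up, the work surface at z = 0. Lengths are in mm, angles in rad, forces in N, time in s.
With the tool pointing down it reaches from about 400 to 875 mm from the base axis. Payload 4.4 kg.
Tool frame: the origin (TCP) lies midway between the tips of the shut fingers; the grasp point (between the pads) lies 19 mm behind it; z points along the fingers, y is the line along which they close (so a half turn about z gives the same grasp; the last joint's range is limited). The gripper opens to 85 mm and grips with 20 to 120 N. Pads are 22 mm wide; open, the fingers measure 114 mm over their backs; the gripper's body (76 mm by 85 mm) begins 54 mm behind the grasp point. The pads swing forward as they close: fully open they stand 13 mm farther back than shut.
Start: joints at [-1.189, 0.628, 0.038, 1.517, -0.027, 0.996, -0.02], TCP at [281.419, 585.936, 231.313] pointing down, gripper open.
Joint ranges: [-3.06, 3.06], [-0.37, 2.12], [-1.25, 1.32], [0.18, 2.47], [-1.1, 4.24], [0.23, 1.98], [-2.94, 2.94]. Speed limits (rad/s): [2.57, 2.57, 3.14, 3.14, 3.14, 3.14, 3.14].

### API

Orientations are given as a rotation vector (axis times angle).
In Python, from workcell import read_state, read_camera, get_calibration, sign_off gives the robot as it stands.
- The arm moves only by the shell command python3 -m jog 'ROWS'. ROWS is JSON, a list that holds one entry, the list of rows, each a list of 7 numbers: the shift along the tool's x, y, z in mm, then the turn, a rotation vector about the tool's x, y, z in degrees, then the finger opening in mm, from 0 to 85.4. In form: [[[dx, dy, dz, wx, wy, wz, claw], ...]]. A call has exactly 8 rows; each row shifts and turns the commanded pose from where the row before left it, along the tool's axes as they then stand; what a row does not reach is not made up. A row lasts 1/8 s, in which the tool goes at most 62.5 mm and 10.7 degrees, less where a joint would pass 70% of its speed; a pose out of reach is approached as far as the arm can. A call with a gripper value outside its range is refused whole. The fingers move at their own pace and stop on an object; the grip force is fixed at half the most. Time passes only in rows, so rows that do not move let the fingers close, or fill a call up. It gives the time, the measured TCP pose, the force, the opening and the grip force at its end, in the units of the state.
- read_state(): the state, without advancing time (a new reading comes with each control period).
- read_camera(name): name is "side" or "top"; returns (picture, depth): 480x640x3 uint8, red, green, blue; 480x640 float32, mm along the optical axis (not along the pixel's ray), 0 where there is no reading.
- get_calibration(name): a dict with "fovy" (degrees; the focal length in pixels is half the picture's height over the tangent of half this angle, whatever the lens; pixels are square), "cx", "cy" (the principal point, pixels), "extrinsics" (4x4, takes a point from world to camera coordinates). Camera axes: x right, y down, z forward; pixel columns grow to the right and rows downward; lengths in mm; the calibration is good to about 2 mm. A picture is of the moment at which its call begins. get_calibration takes no time and is no camera call.
- sign_off(): hands the job in; it is judged then, once.
The state is a dict: "t": time; "joints": joint angles; "dq": joint speeds; "effort": joint torques, N m; "eef_pos": TCP position; "ee_rot": TCP orientation; "force": force on the tool from outside, world axes, zero at the start; "wrist_torque": the same for the moment, N m; "width": finger opening in mm; "finger_force": force on a finger pad.
Only numpy, scipy, OpenCV 4.12 (cv2) and the standard library are available. Lean on these libraries where they do the work, as an engineer would, in place of code of your own. Each camera call takes 0.05 s, during which the arm holds its last target. There are 200 camera calls.

### The job

The wing nut is only perched on top of the brush holder's threaded stud. Turn it backward (anticlockwise seen from above) until you feel its thread start drop, then turn it forward (clockwise) to run it on until the clamp bar is pressed fully home on the brush holder. Be gentle: do not force the thread so hard that the stud twists in its wooden seat, leave the other things on the shelf where they are, and let go at the end.

Things in the scene. Friction and masses are not known exactly. Their poses are not given: they have to be found in the camera images.
- nut_wings (a point): Centre of the wings of the loose grey plastic wing nut (80 g): one upright straight bar 64 mm long (this point's x), 10 mm thick (y), 26 mm tall, across the middle of a round hub 48 mm in diameter and 31 mm high. The hub's top is 13 mm and the nut's underside 44 mm below this point; z is up along the nut's axis. The nut sits over the stud with 1 mm play to each side.
- nut_foot (a point): Centre of the nut's flat underside. Three lugs hidden inside, 8 mm above it, rest on the crest of the stud's thread; where the thread starts lie is unseen and varies. Turned back 20 to 95 degrees, they come over the starts and the nut, if held loosely, falls 7 to 8 mm by its own weight. A stop follows some 7 degrees later; before the drop, forward turning meets a stop too.
- stud_axis (a point): Point on the stud's axis at the top of its thread, 85 mm above the shelf; fixed to the holder and turned like it. Right-hand quick thread: after the drop, clockwise turning runs the nut down 24 mm per full turn, by its own weight if held loosely. About 75 degrees on it meets the clamp bar, 30 more take up the thread's play and 45 more press the bar home: 150 in all from the drop.
- holder: Wooden brush holder, fixed to the shelf: foot board 130 x 200 x 6 mm under a block 70 mm (x) by 170 mm (y), 48 mm high; origin at the centre of its underside, z up; the stud stands on its z axis. A wooden brush lies in it along x, 42 mm to its +y side, its head reaching out to x = +205 mm.
- clamp (a joint): The wooden clamp bar (56 x 168 x 14 mm) across the holder under the nut, held up by springs: how far it is pressed down, in m. 0 = up (its top 65 mm above the shelf), 0.003 = fully home on the holder, a firm stop. It takes about 1.5 N to start and 6 N to press home, and the thread holds it there when let go.
- stud (a joint): Turn of the grey plastic stud (36 mm over the thread) in its wooden seat, in rad, anticlockwise from above, 0 at the start. It holds by friction up to about 0.2 N m and then twists; it must not twist more than 0.08 rad either way.
- crock: White lidded ceramic crock with a wire handle, 112 mm wide and 126 mm tall, origin under its centre. A bystander.
- dispenser: White plastic push dispenser, 72 mm wide and 163 mm tall, origin under its centre. A bystander.
- lid: Red plastic bucket lid lying flat, 210 mm across and 14 mm thick, origin under its centre. A bystander.
- ladle: Stainless steel ladle, cup 84 mm across and 32 mm tall (origin under the cup's centre), handle 250 mm long along its -x. A bystander.
There are look-alikes about, which are no part of the job. What is shaped like the part that bears nut_wings but blue is not meant.

How it is judged:
By the outcome, as a careful person would: the job done as asked, in the order asked, and still so for the second after the job is handed in, with the robot touching nothing.
It also fails if it takes over 72 s, if anything falls off the work surface, if the arm or the gripper's body presses on something with over 40 N, if the wrist force passes 120 N, or if a joint passes its speed limit or range.

## Working session

There is one attempt and no reset: what is moved stays moved. The work goes in short steps, Python scripts to look and compute and a shell command to move; the robot and the scene stay as the last step left them, time stands still between calls to the robot, and variables do not carry over. Pictures are saved under pics/ and viewed, at most 10 in all, crops included, and the job is handed in when it is done.

```bash
mkdir -p pics; cat > h.py <<'E'
import numpy as np, cv2
from workcell import read_state, read_camera, get_calibration, sign_off
def shot(n):
    im,d=read_camera(n); c=get_calibration(n); return im,d,c
def cloud(d,c):
    f=240/np.tan(np.radians(c["fovy"])/2); v,u=np.mgrid[:480,:640]
    P=np.stack([(u-c["cx"])*d/f,(v-c["cy"])*d/f,d],-1)
    E=np.array(c["extrinsics"]); W=(P-E[:3,3])@E[:3,:3]
    W[d==0]=np.nan; return W
E
python3 - <<'E'
from h import *
for n in("side","top"):
    im,d,c=shot(n); np.savez(f"{n}0.npz",im=im,W=cloud(d,c)); cv2.imwrite(f"pics/{n}0.png",im[...,::-1]); print(n,c)
print(read_state())
E
```

```text
side {'fovy': 51.18693045319806, 'cx': 322.8529061608357, 'cy': 231.55043843379823, 'extrinsics': array([[ 8.00294776e-01, -5.99526002e-01, -9.84102298e-03,
        -4.04307744e+02],
       [-3.08336982e-01, -3.97405580e-01, -8.64289946e-01,
         2.45853497e+02],
       [ 5.14253418e-01,  6.94721079e-01, -5.02897648e-01,
         8.33876723e+02],
       [ 0.00000000e+00,  0.00000000e+00,  0.00000000e+00,
         1.00000000e+00]])}
top {'fovy': 47.611040424771424, 'cx': 318.1445125992618, 'cy': 234.58770934248017, 'extrinsics': array([[-2.79716248e-02, -9.99602937e-01, -3.39944556e-03,
         2.26026543e+01],
       [-9.89416749e-01,  2.81706594e-02, -1.42340825e-01,
         4.99464255e+02],
       [ 1.42380071e-01, -6.18035767e-04, -9.89811868e-01,
         1.38358957e+03],
       [ 0.00000000e+00,  0.00000000e+00,  0.00000000e+00,
         1.00000000e+00]])}
{'t': 0.1, 'joints': array([-1.18880096,  0.6292191 ,  0.03844085,  1.51826832, -0.02700205,
        0.99631914, -0.02002003]), 'dq': array([-0.00228362, -0.00106138, -0.00013247, -0.00209551,  0.00129342,
       -0.00046297,  0.00324895]), 'effort': array([ 2.59296881e-03, -5.64528179e+01,  1.23047322e+00, -1.93973333e+01,
        1.12987575e-02,  5.38516717e-03, -3.83813745e-05]), 'eef_pos': array([281.16223823, 585.4189044 , 230.50325905]), 'ee_rot': array([-6.97479304e-01, -3.06281309e+00,  2.60151895e-03]), 'force': array([ 0.13563241,  0.2833507 , -0.55017913]), 'wrist_torque': array([-0.04231249, -0.00191222,  0.01887707]), 'finger_force': 0.0, 'width': 85.46131003623793}
```

View pics/top0.png

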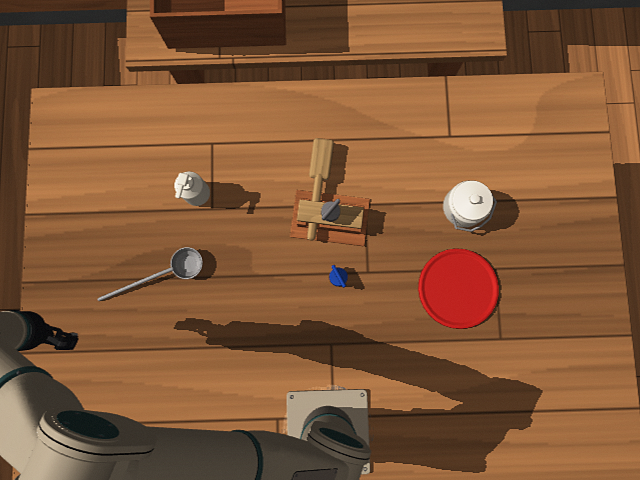

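View pics/side0.png

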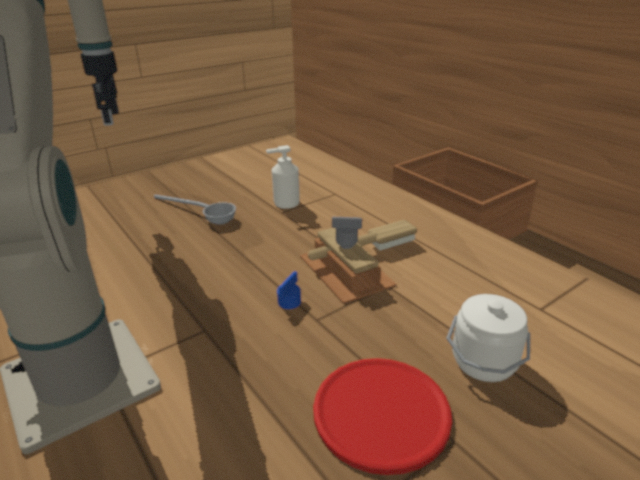

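Two wing nuts are in view. The grey one sits on the holder at top (331,210), side (347,230). The blue one lies on the shelf at top (339,276), side (289,292). The grey one on the stud fits the description; blue is ruled out. I'll measure it and confirm it in an enlarged crop.

```bash
python3 - <<'E'
from h import *
for n,(u0,u1,v0,v1) in dict(top=(300,362,185,240),side=(325,372,208,260)).items():
    z=np.load(n+"0.npz"); im=z["im"];W=z["W"]
    w=W[v0:v1,u0:u1].reshape(-1,3); col=im[v0:v1,u0:u1].reshape(-1,3).astype(int)
    grey=(col.max(1)-col.min(1)<35)
    for lo,hi in((107,140),(88,102)):
        m=grey&(w[:,2]>lo)&(w[:,2]<hi); p=w[m]
        if len(p)<5: print(n,lo,len(p));continue
        r=cv2.minAreaRect(p[:,:2].astype(np.float32)); print(n,lo,len(p),"mean",p.mean(0).round(1),"zmax",p[:,2].max().round(1),"rect",r)
        q=p[:,:2]-p[:,:2].mean(0); e=np.linalg.svd(q,full_matrices=False)[2][0]; print("  axis deg",np.degrees(np.arctan2(e[1],e[0])).round(1))
    m=(w[:,2]>58)&(w[:,2]<72)&~grey; p=w[m]
    if len(p)>10: print(n,"bar",len(p),p.mean(0).round(1),cv2.minAreaRect(p[:,:2].astype(np.float32)))
im=np.load("top0.npz")["im"]; a=cv2.resize(im[180:300,280:400],(480,480),interpolation=cv2.INTER_CUBIC)
im=np.load("side0.npz")["im"]; b=cv2.resize(im[200:310,270:380],(320,320),interpolation=cv2.INTER_CUBIC)
o=np.zeros((480,800,3),np.uint8);o[:,:480]=a;o[:320,480:]=b;cv2.imwrite("pics/crop0.png",o[...,::-1])
E
```

```text
top 107 214 mean [548.3 -23.7 120.9] zmax 139.5 rect ((549.0569458007812, -23.506298065185547), (44.21356201171875, 47.208465576171875), 6.146524429321289)
  axis deg 139.2
top 88 20 mean [538.7 -23.9  96. ] zmax 101.8 rect ((545.35498046875, -21.64301300048828), (47.16998291015625, 35.4382209777832), 61.40265655517578)
  axis deg -123.0
top bar 1004 [548.6 -24.5  64.3] ((550.2359008789062, -24.493553161621094), (164.5635223388672, 56.781829833984375), 80.76900482177734)
side 107 398 mean [547.2 -26.7 120.6] zmax 134.8 rect ((545.3358764648438, -30.46484375), (25.723243713378906, 60.302589416503906), 54.53549575805664)
  axis deg -41.3
side 88 132 mean [538.7 -37.3  94.8] zmax 101.9 rect ((542.832275390625, -36.54066467285156), (22.38036346435547, 45.715518951416016), 62.2481803894043)
  axis deg 146.0
side bar 572 [543.1 -28.6  64.3] ((548.9713745117188, -17.343338012695312), (152.60594177246094, 56.329036712646484), 82.8272705078125)
```

View pics/crop0.png

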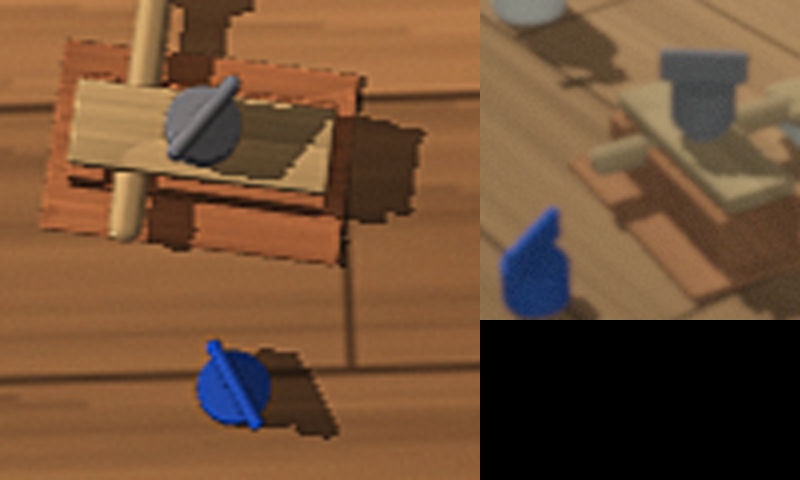

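The crop confirms it: the grey nut is perched on the holder's stud, with its wings at about -41° in world yaw. The blue one stands loose on the shelf at crop (235,390). The wing top measures 134 mm, which matches the 77 + 57 mm expected. Next I'll refine the centre and work out the approach.

```bash
cat >> h.py <<'E'
from scipy.spatial.transform import Rotation as R
def go(xyz):  # shift in current tool frame to target, and tool-y yaw
    s=read_state(); M=R.from_rotvec(s["ee_rot"]).as_matrix()
    return (M.T@(np.array(xyz)-s["eef_pos"])).round(1), np.degrees(np.arctan2(M[1,1],M[0,1])).round(2), s
def info():
    s=read_state(); M=R.from_rotvec(s["ee_rot"]).as_matrix()
    print("t",round(s["t"],2),"p",s["eef_pos"].round(1),"tilt",(M[:2,2]*57.3).round(2),"yawY",np.degrees(np.arctan2(M[1,1],M[0,1])).round(2),"F",s["force"].round(2),"T",s["wrist_torque"].round(3),"w",round(s["width"],1),"ff",round(s["finger_force"],2),"j7",s["joints"][6].round(3))
E
python3 - <<'E'
from h import *
for n,(u0,u1,v0,v1) in dict(top=(300,362,185,240),side=(325,372,208,260)).items():
    z=np.load(n+"0.npz"); im=z["im"];W=z["W"]
    w=W[v0:v1,u0:u1].reshape(-1,3); col=im[v0:v1,u0:u1].reshape(-1,3).astype(int)
    g=(col.max(1)-col.min(1)<35)
    for lo,hi in((114,140),(127,140),(104,112)):
        p=w[g&(w[:,2]>lo)&(w[:,2]<hi)]
        if len(p)<6: continue
        e=np.linalg.svd(p[:,:2]-p[:,:2].mean(0),full_matrices=False)[2][0]
        r=cv2.minAreaRect(p[:,:2].astype(np.float32))
        print(n,lo,len(p),np.median(p,0).round(1),"ax",np.degrees(np.arctan(e[1]/e[0])).round(1),np.round(r[0],1),np.round(r[1],1),round(r[2],1))
print(go([549,-24.5,231])[:2])
E
```

```text
top 114 118 [548.  -23.4 131.3] ax -41.4 [553.4 -19.1] [22.5 60.4] 49.3
top 127 97 [548.  -22.4 132.3] ax -41.6 [549.4 -23.6] [10.2 60.4] 48.0
top 104 167 [548.4 -25.  107.2] ax 44.9 [550.7 -25. ] [45.1 46.5] 89.2
side 114 283 [548.6 -25.9 125.5] ax -41.4 [549.5 -24.6] [14.6 60.2] 50.0
side 127 121 [549.8 -25.6 130.9] ax -41.0 [550.1 -23.7] [13.2 60. ] 48.6
side 104 160 [542.  -32.3 107.3] ax -41.4 [542.5 -33.4] [25.7 58.2] 45.7
(array([-5.055e+02, -4.338e+02,  2.000e-01]), np.float64(64.34))
```

```bash
python3 -m jog '[[[-42,-36,0,0,0,0,85],[-42,-36,0,0,0,0,85],[-42,-36,0,0,0,0,85],[-42,-36,0,0,0,0,85],[-42,-36,0,0,0,0,60],[-42,-36,0,0,0,0,50],[-42,-36,0,0,0,0,40],[-42,-36,0,0,0,0,40]]]' >/dev/null; python3 -m jog '[[[-42,-36,0,0,0,0,30],[-42,-36,0,0,0,0,30],[-42,-36,0,0,0,0,30],[-42,-36,0,0,0,0,30],[0,0,0,0,0,8,30],[0,0,0,0,0,7.8,30],[0,0,30,0,0,0,30],[0,0,0,0,0,0,30]]]'; python3 -c "
from h import *
info(); print(go([549.5,-24,160])[:2])"
```

```text
t: 2.1
eef_pos: [546.7, -21.5, 199.4]
ee_rot: [-1.11, -2.934, 0.003]
force: [-0.1, 0.8, -0.2]
width: 29.9
finger_force: 0.0
t 2.1 p [546.7 -21.5 199.4] tilt [-0.3  0. ] yawY 48.55 F [-0.11  0.76 -0.22] T [-0.019  0.076 -0.013] w 29.9 ff 0.0 j7 0.941
(array([-3.9,  0.1, 39.4]), np.float64(48.55))
```

```bash
python3 -m jog '[[[-4,0,20,0,0,0,30],[0,0,20,0,0,0,30],[0,0,15,0,0,0,28],[0,0,12,0,0,0,26],[0,0,10,0,0,0,24],[0,0,5,0,0,0,22],[0,0,3,0,0,0,20],[0,0,0,0,0,0,20]]]' >/dev/null; python3 - <<'E'
from h import *
info(); print(go([549.5,-24,113])[:2])
im,d,c=shot("side"); b=cv2.resize(im[130:270,270:430],(800,700)[:2],interpolation=cv2.INTER_CUBIC)[:600]; im2,d2,c2=shot("top")
o=np.zeros((480,800,3),np.uint8); o[:,:400]=cv2.resize(im[150:270,300:400],(400,480)); o[:,400:]=cv2.resize(im2[150:270,280:380],(400,480)); cv2.imwrite("pics/c1.png",o[...,::-1])
E
```

```text
t 3.1 p [551.7 -24.3 116.3] tilt [0.01 0.  ] yawY 48.54 F [-0.24  0.65 -0.32] T [-0.007 -0.003 -0.007] w 19.6 ff 0.0 j7 0.968
(array([ 1.9, -1.2,  3.3]), np.float64(48.54))
```

View pics/c1.png

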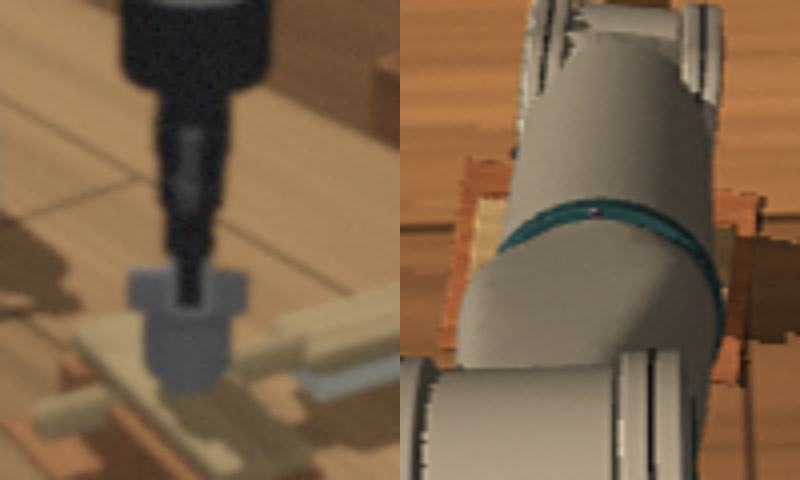

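Side view: the finger at (190,285) sits in the middle of the wing, with the fingers on either side of it. The top view is blocked by the arm, so I'll track the nut's height and angle with the side camera.

```bash
cat >> h.py <<'E'
def nut():
    _,d,c=shot("side"); w=cloud(d,c).reshape(-1,3); w=w[~np.isnan(w[:,2])]
    q=w-[549.5,-24,0]; r=np.hypot(q[:,0],q[:,1])
    p=q[(r<36)&(r>17)&(q[:,2]>80)&(q[:,2]<160)]; zt=np.percentile(p[:,2],95)
    k=p[(p[:,2]>zt-17)&(p[:,2]<zt+6)]
    e=np.linalg.svd(k[:,:2],full_matrices=False)[2][0]
    print("nut n",len(k),"ztop",zt.round(1),"ax",np.degrees(np.arctan2(e[1],e[0])).round(1),"mean",k.mean(0).round(1))
E
python3 -m jog '[[[1,-1,2,0,0,0,17],[0,0,1,0,0,0,15],[0,0,0,0,0,0,14],[0,0,0,0,0,0,14],[0,0,0,0,0,0,14],[0,0,0,0,0,0,14],[0,0,0,0,0,0,14],[0,0,0,0,0,0,14]]]'>/dev/null; python3 -c "
from h import *
info(); nut(); print(go([549.5,-24,113])[:2])"
```

```text
t 4.2 p [550.3 -24.4 113.3] tilt [0. 0.] yawY 48.54 F [-0.88 -0.03  1.01] T [-0.003 -0.008  0.02 ] w 13.9 ff 0.0 j7 0.969
nut n 151 ztop 142.2 ax -41.7 mean [ -7.4  -7.7 133.5]
(array([ 0.8, -0.2,  0.3]), np.float64(48.54))
```

```bash
cat >> h.py <<'E'
def nut():
    s=read_state(); M=R.from_rotvec(s["ee_rot"]).as_matrix()
    _,d,c=shot("side"); w=cloud(d,c).reshape(-1,3); w=w[~np.isnan(w[:,2])]
    q=w-[549.5,-24,0]; a=q[:,:2]@M[:2,0]; b=q[:,:2]@M[:2,1]
    p=q[(abs(a)<36)&(abs(a)>17)&(abs(b)<12)&(q[:,2]>85)&(q[:,2]<150)]
    if len(p)<20: print("nut few",len(p)); return
    zt=np.percentile(p[:,2],95); k=p[p[:,2]>zt-17]
    e=np.linalg.svd(k[:,:2],full_matrices=False)[2][0]; e=e*np.sign(e@M[:2,0])
    print("nut n",len(k),"ztop",zt.round(1),"yawY",np.degrees(np.arctan2(e[0],-e[1])).round(1), "rel",np.degrees(np.arctan2(e@M[:2,1],e@M[:2,0])).round(1))
E
python3 -c "
from h import *
nut()"
python3 -m jog '[[[0,0,0,0,0,-1.5,14],[0,0,0,0,0,-1.5,14],[0,0,0,0,0,-1.5,14],[0,0,0,0,0,-1.5,14],[0,0,0,0,0,-1.5,14],[0,0,0,0,0,-1.5,14],[0,0,0,0,0,-1.5,14],[0,0,0,0,0,-1.5,14]]]'>/dev/null; python3 -c "
from h import *
info(); nut()"
```

```text
nut n 134 ztop 132.5 yawY -131.5 rel 0.1
t 5.3 p [550.5 -24.3 113.4] tilt [0.03 0.01] yawY 60.65 F [ 0.6  -0.21  0.51] T [ 0.096 -0.09   0.025] w 13.8 ff 0.37 j7 1.117
nut n 127 ztop 133.2 yawY -127.9 rel 8.5
```

```bash
python3 -m jog '[[[0,0,0,0,0,-1.5,14],[0,0,0,0,0,-1.5,14],[0,0,0,0,0,-1.5,14],[0,0,0,0,0,-1.5,14],[0,0,0,0,0,-1.5,14],[0,0,0,0,0,-1.5,14],[0,0,0,0,0,-1.5,14],[0,0,0,0,0,-1.5,14]]]'>/dev/null; python3 -c "
from h import *
info(); nut()"; python3 -m jog '[[[0,0,0,0,0,-0.7,14],[0,0,0,0,0,-0.7,14],[0,0,0,0,0,-0.7,14],[0,0,0,0,0,-0.7,14],[0,0,0,0,0,-0.7,14],[0,0,0,0,0,-0.7,14],[0,0,0,0,0,-0.7,14],[0,0,0,0,0,-0.7,14]]]'>/dev/null; python3 -c "
from h import *
info(); nut()"
```

```text
t 6.35 p [550.3 -24.4 113.3] tilt [0.01 0.  ] yawY 72.65 F [0.32 1.48 1.29] T [ 0.139 -0.214 -0.05 ] w 13.9 ff 1.25 j7 1.264
nut n 118 ztop 133.4 yawY -116.0 rel 8.6
t 7.4 p [550.2 -24.4 113.3] tilt [-0.01  0.  ] yawY 78.19 F [ 0.44 -0.01  2.07] T [ 0.241 -0.249 -0.045] w 14.1 ff 1.33 j7 1.333
nut n 124 ztop 132.8 yawY -110.3 rel 8.5
```

```bash
cat > chk.py <<'E'
import io,contextlib,sys,re
from h import *
f=io.StringIO()
with contextlib.redirect_stdout(f): info(); nut()
o=f.getvalue(); print(o,end="")
z=re.search(r"ztop ([\d.]+)",o); T=read_state()["wrist_torque"]
sys.exit(0 if z and float(z[1])>129.5 and abs(T[2])<0.13 else 1)
E
python3 -m jog '[[[0,0,0,0,0,-0.7,14],[0,0,0,0,0,-0.7,14],[0,0,0,0,0,-0.7,14],[0,0,0,0,0,-0.7,14],[0,0,0,0,0,-0.7,14],[0,0,0,0,0,-0.7,14],[0,0,0,0,0,-0.7,14],[0,0,0,0,0,-0.7,14]]]'>/dev/null; python3 chk.py && python3 -m jog '[[[0,0,0,0,0,-0.7,14],[0,0,0,0,0,-0.7,14],[0,0,0,0,0,-0.7,14],[0,0,0,0,0,-0.7,14],[0,0,0,0,0,-0.7,14],[0,0,0,0,0,-0.7,14],[0,0,0,0,0,-0.7,14],[0,0,0,0,0,-0.7,14]]]'>/dev/null && python3 chk.py
```

```text
t 8.45 p [550.1 -24.5 113.2] tilt [-0.02 -0.  ] yawY 83.79 F [0.96 0.64 1.43] T [ 0.148 -0.149 -0.023] w 14.0 ff 0.76 j7 1.402
nut n 115 ztop 133.2 yawY -104.7 rel 8.5
t 9.5 p [550.4 -24.4 113.3] tilt [0.01 0.01] yawY 89.39 F [-0.03  0.35 -0.34] T [ 0.053 -0.02  -0.013] w 14.2 ff 0.17 j7 1.471
nut n 102 ztop 125.2 yawY -96.8 rel 6.2
```

The nut dropped 8 mm after about 35° back (ztop went from 133 to 125). Now I'll follow it down and turn it forward.

```bash
python3 -m jog '[[[0,0,2,0,0,0,14],[0,0,2,0,0,0,14],[0,0,2,0,0,0,14],[0,0,1,0,0,2,14],[0,0,0,0,0,2.5,14],[0,0,0,0,0,2.5,14],[0,0,0,0,0,2.5,14],[0,0,0,0,0,2.5,14]]]'>/dev/null; python3 chk.py; python3 -m jog '[[[0,0,0,0,0,2.5,14],[0,0,0,0,0,2.5,14],[0,0,0,0,0,2.5,14],[0,0,0,0,0,2.5,14],[0,0,0,0,0,2.5,14],[0,0,0.5,0,0,2.5,14],[0,0,0.5,0,0,2.5,14],[0,0,0,0,0,2.5,14]]]'>/dev/null; python3 chk.py
```

```text
t 10.55 p [550.2 -24.5 106.3] tilt [-0. -0.] yawY 77.17 F [-0.17 -0.44 -0.31] T [-0.053 -0.046 -0.029] w 14.1 ff 0.02 j7 1.32
nut n 109 ztop 126.3 yawY -99.0 rel -3.8
t 11.6 p [550.2 -24.5 105.2] tilt [-0. -0.] yawY 57.18 F [0.02 0.31 0.02] T [ 0.054  0.03  -0.022] w 13.8 ff 0.14 j7 1.078
nut n 118 ztop 125.8 yawY -113.6 rel -9.3
```

```bash
python3 -m jog '[[[0,0,0,0,0,2.5,14],[0,0,0,0,0,2.5,14],[0,0,0.5,0,0,2.5,14],[0,0,0,0,0,2.5,14],[0,0,0.5,0,0,2.5,14],[0,0,0,0,0,2.5,14],[0,0,0.5,0,0,2.5,14],[0,0,0,0,0,2.5,14]]]'>/dev/null; python3 chk.py; python3 -m jog '[[[0,0,0,0,0,2,14],[0,0,0,0,0,2,14],[0,0,0.5,0,0,2,14],[0,0,0,0,0,2,14],[0,0,0.5,0,0,2,14],[0,0,0,0,0,2,14],[0,0,0.5,0,0,2,14],[0,0,0,0,0,2,14]]]'>/dev/null; python3 chk.py
```

```text
t 12.65 p [550.2 -24.4 103.8] tilt [-0.01  0.  ] yawY 37.18 F [-0.61  0.04 -0.48] T [0.078 0.019 0.002] w 14.0 ff 0.13 j7 0.836
nut n 118 ztop 124.4 yawY -134.2 rel -8.6
t 13.7 p [550.2 -24.4 102.3] tilt [-0.  0.] yawY 21.21 F [0.75 0.25 0.21] T [ 0.068 -0.023  0.011] w 13.8 ff 0.15 j7 0.644
nut n 116 ztop 123.0 yawY -149.8 rel -9.0
```

```bash
python3 -m jog '[[[0,0,0,0,0,2,14],[0,0,0,0,0,2,14],[0,0,0.5,0,0,2,14],[0,0,0,0,0,2,14],[0,0,0.5,0,0,2,14],[0,0,0,0,0,2,14],[0,0,0,0,0,2,14],[0,0,0,0,0,2,14]]]'>/dev/null; python3 chk.py; python3 -m jog '[[[0,0,0,0,0,1.5,14],[0,0,0,0,0,1.5,14],[0,0,0.5,0,0,1.5,14],[0,0,0,0,0,1.5,14],[0,0,0.5,0,0,1.5,14],[0,0,0,0,0,1.5,14],[0,0,0,0,0,1.5,14],[0,0,0,0,0,1.5,14]]]'>/dev/null; python3 chk.py;  python3 -m jog '[[[0,0,0,0,0,1.5,14],[0,0,0,0,0,1.5,14],[0,0,0.5,0,0,1.5,14],[0,0,0,0,0,1.5,14],[0,0,0.5,0,0,1.5,14],[0,0,0,0,0,1.5,14],[0,0,0,0,0,1.5,14],[0,0,0,0,0,1.5,14]]]'>/dev/null; python3 chk.py
```

```text
t 14.75 p [550.2 -24.4 101.3] tilt [-0.01  0.  ] yawY 5.21 F [0.02 0.7  0.78] T [ 0.038 -0.034 -0.036] w 13.6 ff 0.13 j7 0.449
nut n 94 ztop 121.5 yawY -167.7 rel -7.1
t 15.8 p [550.4 -24.4 100.3] tilt [0.01 0.  ] yawY -6.76 F [1.34 0.52 0.91] T [ 0.037 -0.121  0.04 ] w 14.1 ff 0.89 j7 0.303
nut n 80 ztop 120.9 yawY -179.7 rel -7.1
t 16.85 p [550.2 -24.5  99.3] tilt [-0.01  0.  ] yawY -18.76 F [0.77 1.03 1.5 ] T [ 0.102 -0.072  0.029] w 13.7 ff 0.98 j7 0.155
nut n 62 ztop 121.3 yawY 166.9 rel -5.7
```

```bash
python3 -m jog '[[[0,0,0,0,0,1.5,14],[0,0,0,0,0,1.5,14],[0,0,0,0,0,1.5,14],[0,0,0,0,0,1.5,14],[0,0,0,0,0,1.5,14],[0,0,0,0,0,1.5,14],[0,0,0,0,0,1.5,14],[0,0,0,0,0,1.5,14]]]'>/dev/null; python3 chk.py; python3 -m jog '[[[0,0,0,0,0,1.5,14],[0,0,0,0,0,1.5,14],[0,0,0,0,0,1.5,14],[0,0,0,0,0,1.5,14],[0,0,0,0,0,1.5,14],[0,0,0,0,0,1.5,14],[0,0,0,0,0,1.5,14],[0,0,0,0,0,1.5,14]]]'>/dev/null; python3 chk.py;  python3 -m jog '[[[0,0,0.5,0,0,1,14],[0,0,0,0,0,1,14],[0,0,0,0,0,1,14],[0,0,0,0,0,1,14],[0,0,0,0,0,1,14],[0,0,0,0,0,1,14],[0,0,0,0,0,1,14],[0,0,0,0,0,1,14]]]'>/dev/null; python3 chk.py
```

```text
t 17.9 p [550.2 -24.3  99.2] tilt [-0.01  0.01] yawY -30.75 F [-0.4   0.88  0.14] T [ 0.081 -0.09   0.03 ] w 13.9 ff 1.4 j7 0.005
nut n 60 ztop 120.3 yawY 155.5 rel -6.2
t 18.95 p [550.1 -24.2  99. ] tilt [-0.03  0.01] yawY -42.74 F [ 1.59  1.98 -6.94] T [ 0.38  -0.308  0.146] w 13.9 ff 5.86 j7 -0.148
nut n 62 ztop 121.2 yawY 146.7 rel -9.4
t 20.0 p [550.1 -24.3  98.6] tilt [-0.02  0.01] yawY -50.72 F [ 0.62  0.61 -7.23] T [ 0.368 -0.234  0.14 ] w 13.9 ff 6.06 j7 -0.25
nut n 67 ztop 120.3 yawY 140.1 rel -10.8
```

```bash
python3 -m jog '[[[0,0,0.5,0,0,0,14],[0,0,0.5,0,0,1,14],[0,0,0,0,0,1,14],[0,0,0.2,0,0,1,14],[0,0,0,0,0,1,14],[0,0,0.2,0,0,1,14],[0,0,0,0,0,1,14],[0,0,0,0,0,0,14]]]'>/dev/null; python3 chk.py; python3 -m jog '[[[0,0,0.2,0,0,1,14],[0,0,0,0,0,1,14],[0,0,0.2,0,0,1,14],[0,0,0,0,0,1,14],[0,0,0.2,0,0,1,14],[0,0,0,0,0,1,14],[0,0,0,0,0,0,14],[0,0,0,0,0,0,14]]]'>/dev/null; python3 chk.py
```

```text
t 21.05 p [550.5 -24.7  97.6] tilt [ 0.04 -0.02] yawY -56.68 F [0.07 1.03 2.4 ] T [0.368 0.032 0.06 ] w 14.0 ff 2.56 j7 -0.326
nut n 56 ztop 119.5 yawY 135.4 rel -12.1
t 22.1 p [550.3 -24.6  96.7] tilt [ 0.   -0.02] yawY -62.66 F [-0.12  1.14  2.73] T [ 0.103 -0.088  0.016] w 13.9 ff 2.31 j7 -0.404
nut n 57 ztop 118.6 yawY 129.7 rel -12.4
```

```bash
python3 -m jog '[[[0,0,0.2,0,0,1,14],[0,0,0,0,0,1,14],[0,0,0.2,0,0,1,14],[0,0,0,0,0,1,14],[0,0,0,0,0,1,14],[0,0,0,0,0,1,14],[0,0,0,0,0,0,14],[0,0,0,0,0,0,14]]]'>/dev/null; python3 chk.py; python3 -m jog '[[[0,0,0.2,0,0,1,14],[0,0,0,0,0,1,14],[0,0,0.2,0,0,1,14],[0,0,0,0,0,1,14],[0,0,0,0,0,0,14],[0,0,0,0,0,0,14],[0,0,0,0,0,0,14],[0,0,0,0,0,0,14]]]'>/dev/null; python3 chk.py
```

```text
t 23.15 p [550.2 -24.4  96.4] tilt [-0.01  0.01] yawY -68.66 F [-0.23 -0.08  4.03] T [ 0.138 -0.022  0.063] w 14.2 ff 2.69 j7 -0.483
nut n 53 ztop 118.7 yawY 124.9 rel -13.5
t 24.2 p [550.2 -24.4  96.2] tilt [0.   0.01] yawY -72.68 F [-1.07 -0.63  5.29] T [0.163 0.082 0.137] w 13.9 ff 4.78 j7 -0.536
nut n 59 ztop 118.1 yawY 121.0 rel -13.6
```

```bash
python3 -m jog '[[[0,0,0,0,0,0.5,14],[0,0,0,0,0,0.5,14],[0,0,0,0,0,0.5,14],[0,0,0,0,0,0.5,14],[0,0,0,0,0,0,14],[0,0,0,0,0,0,14],[0,0,0,0,0,0,14],[0,0,0,0,0,0,14]]]'>/dev/null; python3 chk.py; python3 -c "
from h import *
im,d,c=shot('side'); cv2.imwrite('pics/c2.png',cv2.resize(im[170:290,290:430],(700,600),interpolation=cv2.INTER_CUBIC)[...,::-1])
for i in range(3):
  shot('side'); print(read_state()['wrist_torque'].round(3))"
```

```text
t 25.25 p [550.2 -24.3  96.2] tilt [-0.    0.02] yawY -74.67 F [-0.92  1.07  6.02] T [0.215 0.077 0.189] w 14.1 ff 6.4 j7 -0.563
nut n 55 ztop 118.4 yawY 119.3 rel -13.9
[0.226 0.069 0.173]
[0.258 0.124 0.166]
[0.218 0.121 0.183]
```

View pics/c2.png

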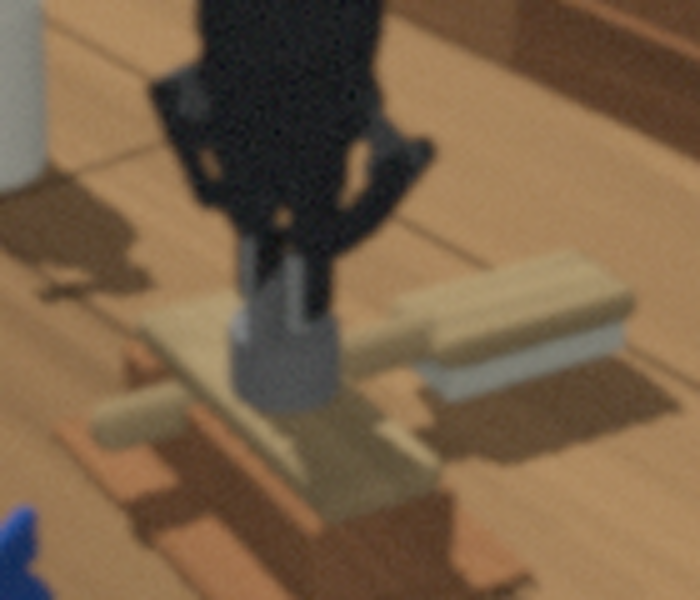

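The picture shows the nut on the bar around (285,350), with the fingers clasping the wing. The torque is near its limit, so I'll measure the bar's height against the start before turning further.

```bash
cat > bar.py <<'E'
from h import *
W0=np.load("side0.npz")["W"]; D=np.mean([cloud(*shot("side")[1:]) for _ in range(4)],0)
th=np.radians(80.8); e=np.array([np.cos(th),np.sin(th)]); n=np.array([e[1],-e[0]])
def bar(W):
    q=W[...,:2]-[549.7,-24.5]; a=q@e; b=q@n
    return (abs(b)<22)&(abs(a)<78)&(abs(a)>38)&(abs(W[...,2]-63)<8),a
m0,a=bar(W0); m1,_=bar(D); m=m0&m1
dz=(D-W0)[...,2]
for s in(m&(a>0),m&(a<0)): print(s.sum(),"z0",np.median(W0[s][:,2]).round(2),"z1",np.median(D[s][:,2]).round(2),"dz mean",dz[s].mean().round(2),"+-",(dz[s].std()/s.sum()**.5).round(2))
# control: foot board / table
c=(abs(W0[...,2]-6)<4)&(abs(D[...,2]-6)<4)&(np.hypot(W0[...,0]-549,W0[...,1]+24)<110); print("board dz",np.median(dz[c]).round(2),c.sum())
info()
E
python3 bar.py
```

```text
87 z0 64.49 z1 61.57 dz mean -2.9 +- 0.12
191 z0 64.61 z1 61.65 dz mean -2.99 +- 0.08
board dz -0.0 1120
t 25.7 p [550.2 -24.3  96.2] tilt [-0.    0.02] yawY -74.67 F [-0.17  0.83  5.71] T [0.197 0.024 0.163] w 13.9 ff 6.4 j7 -0.563
```

The bar is down 2.95 mm, but the tool is pushing down with about 6 N. I'll relieve that by backing the fingers off and opening them, then re-measure.

```bash
python3 -m jog '[[[0,0,-0.3,0,0,-1,14],[0,0,-0.3,0,0,-1,14],[0,0,-0.4,0,0,-1,14],[0,0,0,0,0,-1,16],[0,0,0,0,0,-1,18],[0,0,0,0,0,0,18],[0,0,0,0,0,0,18],[0,0,0,0,0,0,18]]]'>/dev/null; python3 bar.py; python3 chk.py
```

```text
87 z0 64.57 z1 61.59 dz mean -2.91 +- 0.13
193 z0 64.62 z1 61.72 dz mean -2.94 +- 0.08
board dz 0.01 1117
t 26.9 p [550.2 -24.4  97. ] tilt [-0. -0.] yawY -69.66 F [-0.07 -0.15 -0.08] T [0.026 0.024 0.023] w 18.3 ff 0.0 j7 -0.497
t 26.9 p [550.2 -24.4  97. ] tilt [-0. -0.] yawY -69.66 F [-0.07 -0.15 -0.08] T [0.026 0.024 0.023] w 18.3 ff 0.0 j7 -0.497
nut n 59 ztop 118.3 yawY 120.3 rel -10.0
```

```bash
python3 -m jog '[[[0,0,0,0,0,0,16],[0,0,0,0,0,0,14],[0,0,0,0,0,0.5,14],[0,0,0,0,0,0.5,14],[0,0,0,0,0,0.5,14],[0,0,0,0,0,0.5,14],[0,0,0,0,0,0,14],[0,0,0,0,0,0,14]]]'>/dev/null; python3 chk.py && python3 -m jog '[[[0,0,0,0,0,0.5,14],[0,0,0,0,0,0.5,14],[0,0,0,0,0,0.5,14],[0,0,0,0,0,0,14],[0,0,0,0,0,0,14],[0,0,0,0,0,0,14],[0,0,0,0,0,0,14],[0,0,0,0,0,0,14]]]'>/dev/null && python3 chk.py; python3 -c "
from h import *
T=[]
for i in range(6): shot('side'); s=read_state(); T.append([*s['wrist_torque'],s['force'][2]])
print(np.mean(T,0).round(3))"
```

```text
t 27.95 p [550.3 -24.4  97. ] tilt [-0.  0.] yawY -71.65 F [-0.34 -0.02 -0.29] T [-0.003 -0.004  0.011] w 13.8 ff 0.0 j7 -0.523
nut n 55 ztop 118.3 yawY 119.7 rel -11.4
[-0.008 -0.008  0.003 -0.199]
```

```bash
sed -i 's/>129.5/>110/' chk.py; python3 -m jog '[[[0,0,0,0,0,0.5,14],[0,0,0,0,0,0.5,14],[0,0,0,0,0,0.5,14],[0,0,0,0,0,0.5,14],[0,0,0,0,0,0,14],[0,0,0,0,0,0,14],[0,0,0,0,0,0,14],[0,0,0,0,0,0,14]]]'>/dev/null; python3 chk.py && python3 -m jog '[[[0,0,0,0,0,0.5,14],[0,0,0,0,0,0.5,14],[0,0,0,0,0,0,14],[0,0,0,0,0,0,14],[0,0,0,0,0,0,14],[0,0,0,0,0,0,14],[0,0,0,0,0,0,14],[0,0,0,0,0,0,14]]]'>/dev/null && python3 chk.py
```

```text
t 29.3 p [550.1 -24.4  97. ] tilt [-0.01  0.01] yawY -73.66 F [-0.94  1.48  0.71] T [0.145 0.135 0.026] w 13.7 ff 1.32 j7 -0.55
nut n 56 ztop 118.4 yawY 119.7 rel -13.4
t 30.35 p [550.2 -24.3  97. ] tilt [-0.01  0.01] yawY -74.66 F [-1.19  1.45  1.1 ] T [0.227 0.302 0.154] w 14.1 ff 4.29 j7 -0.564
nut n 53 ztop 118.1 yawY 119.1 rel -13.8
```

With almost no vertical load, the torque climbs to 0.15 N m within one degree. That is the firm stop, so the bar is home. Backing off and letting go.

```bash
python3 -m jog '[[[0,0,0,0,0,-1.5,14],[0,0,0,0,0,-1.5,14],[0,0,0,0,0,-2,16],[0,0,0,0,0,-2,20],[0,0,0,0,0,-2,26],[0,0,0,0,0,0,30],[0,0,0,0,0,0,30],[0,0,0,0,0,0,30]]]'>/dev/null; python3 -c "
from h import *
info()"; python3 -m jog '[[[0,0,-5,0,0,0,30],[0,0,-10,0,0,0,30],[0,0,-20,0,0,0,30],[0,0,-30,0,0,0,30],[0,0,-40,0,0,0,30],[0,0,-40,0,0,0,30],[0,0,0,0,0,0,30],[0,0,0,0,0,0,30]]]'>/dev/null; python3 bar.py; python3 -m jog '[[[30,0,0,0,0,0,30],[50,0,0,0,0,0,30],[50,0,0,0,0,0,30],[50,0,0,0,0,0,30],[50,0,0,0,0,0,30],[30,0,0,0,0,0,30],[0,0,0,0,0,0,30],[0,0,0,0,0,0,30]]]'; python3 - <<'E'
from h import *
im,d,c=shot("top"); im2=shot("side")[0]
o=np.zeros((600,800,3),np.uint8); o[:300,:400]=cv2.resize(im,(400,300)); o[:300,400:]=cv2.resize(im2,(400,300))
o[300:,:400]=cv2.resize(im[160:265,265:405],(400,300)); o[300:,400:]=cv2.resize(im2[195:300,290:430],(400,300)); cv2.imwrite("pics/fin.png",o[...,::-1])
E
```

```text
t 31.4 p [550.2 -24.4  97. ] tilt [-0. -0.] yawY -65.66 F [-0.11  0.74 -0.23] T [ 0.02  -0.024  0.02 ] w 30.2 ff 0.0 j7 -0.443
86 z0 64.48 z1 61.73 dz mean -2.77 +- 0.12
190 z0 64.61 z1 61.7 dz mean -2.98 +- 0.08
board dz 0.06 1115
t 32.6 p [549.6 -24.3 241. ] tilt [-0.12 -0.  ] yawY -65.66 F [ 0.66  0.14 -0.49] T [-0.029 -0.005 -0.015] w 30.2 ff 0.0 j7 -0.611
t: 33.6
eef_pos: [786.2, 81.6, 241.0]
ee_rot: [3.071, 0.66, -0.004]
force: [0.2, 0.1, 0.0]
width: 30.3
finger_force: 0.0
```

View pics/fin.png

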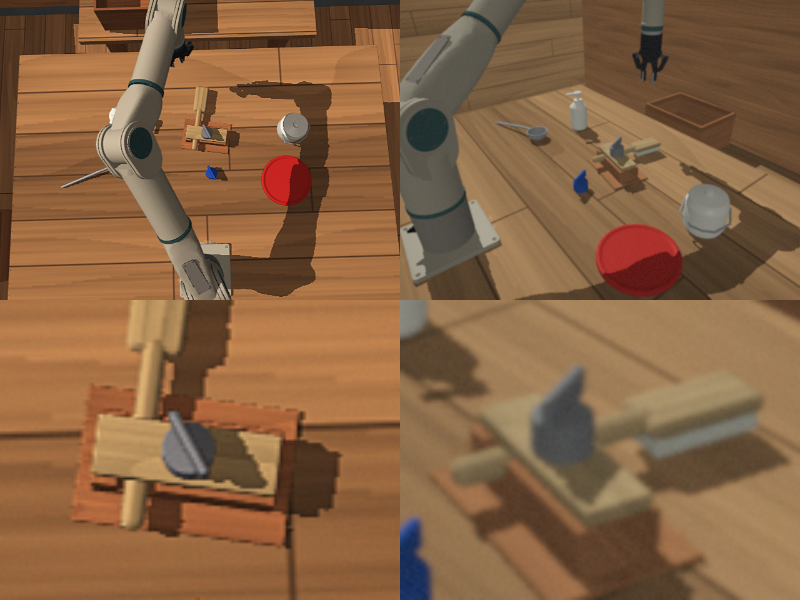

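The final picture shows the nut seated on the bar at (187,445), the arm clear, and the bystanders where they were. One last check with the unblocked top camera.

```bash
python3 - <<'E'
from h import *
th=np.radians(80.8); e=np.array([np.cos(th),np.sin(th)]); n=np.array([e[1],-e[0]])
for cam in("top","side"):
    z=np.load(cam+"0.npz"); W0=z["W"]; D=np.mean([cloud(*shot(cam)[1:]) for _ in range(6)],0)
    f=lambda W:(abs((W[...,:2]-[549.7,-24.5])@n)<22)&(abs((W[...,:2]-[549.7,-24.5])@e)<78)&(abs((W[...,:2]-[549.7,-24.5])@e)>34)&(abs(W[...,2]-63)<8)
    m=f(W0)&f(D); d=(D-W0)[...,2][m]; print(cam,"bar",len(d),d.mean().round(2),(d.std()/len(d)**.5).round(2))
    for W in(W0,D):
        q=W-[549.5,-24,0]; r=np.hypot(q[...,0],q[...,1]); t=q[(r<36)&(q[...,2]>104)&(q[...,2]<140)]
        zt=np.percentile(t[:,2],97); k=t[t[:,2]>zt-(8 if cam=="top" else 14)]; v=np.linalg.svd(k[:,:2]-k[:,:2].mean(0),full_matrices=False)[2][0]
        print("  nut top",zt.round(1),"axis",np.degrees(np.arctan(v[1]/v[0])).round(1),len(k))
E
```

```text
top bar 552 -2.99 0.12
  nut top 135.8 axis -41.7 98
  nut top 120.0 axis 26.8 100
side bar 306 -3.0 0.06
  nut top 133.2 axis -41.3 230
  nut top 118.8 axis 25.6 139
```

```bash
python3 -c "
from h import *
print(sign_off())"
```

```text
the job is handed in; nothing more can be done
None
```

I turned the grey wing nut back until it dropped about 8 mm, then ran it forward until both cameras showed the clamp bar 3.0 mm down (fully home). I let go with the arm clear and handed the job in; torque readings stayed below 0.2 N m, though stud twist was not measured directly.

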